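# Flux jar back in the revolving stand, brought to the front and held

## Task

Put the squat jar with the broad ribbed screw lid back into the empty cup of the revolving jar stand, setting it down rather than dropping it, then turn the stand by its cross handle, without whirling it, until that jar stands at the front, directly behind the brush rest. Finish still gripping the handle with the stand held steady there, so that it cannot turn while I unscrew the lid: do not let go. Leave the other things on the bench where they lie.

Things in the scene. Friction and masses are not known exactly. Their poses are not given: they have to be found in the camera images.
- jar_mid (a point): Centre (half-way up) of the loose squat jar: white pot with a broad ribbed screw lid, round, 58 mm across and 50 mm high, about 0.13 kg, standing upright on the bench (its base is 25 mm below this point). Stiff straight sides, can be gripped anywhere between 5 and 45 mm above its base. z axis up its axis.
- empty_cup (a point): Centre of the floor of the one empty cup of the revolving stand, level with the top of the tray, 36 mm above the bench; turns with the tray. The cup is a round wooden collar, 63 mm inside, 71 mm outside, its rim 12 mm above this floor, its centre 66 mm from the turning axis. The seated jar's centre stands 25 mm above this point.
- jar_stand: Fixed foot of the revolving stand; origin on the turning axis, at bench height; -x points to its front. Carries a round tray 213 mm across with four cups a quarter turn apart. Three are full (things fixed in them): on both sides of the empty cup a corked glass jar, 46 mm across, top 100 mm above the bench; opposite it a thread spool, 38 mm across, top 82 mm above the bench.
- front_spot (a point): The front place, fixed: the point over which the jar's centre must stand at the end, 66 mm from the axis towards the brush rest, at the height of the cup's floor. The brush rest (two wire forks with a flux brush lying across, top 36 mm above the bench, 105 mm wide) is fixed to the foot, 125 mm from the axis, on the side that faces roughly towards the robot.
- handle: Cross handle on the stand's post; turns with the tray. Origin: middle of the bar, on the turning axis, 106 mm above the bench. Wooden bar, level along x, 64 mm long, 18 mm thick. Seen from above, x lies 45 degrees counter-clockwise of the direction from the empty cup to the axis: bar and its two sides look between the cups. The post below is 16 mm thick. 40 mm of room on each side of the bar.
- carousel (a joint): Turning angle of the tray, radians, counter-clockwise from above positive, no end stops; at 0 (or any whole turn) the empty cup is at the front place. Runs freely on a bearing with little friction (0.03 N m) and stays where it is left.
- flux_jar: The same squat jar, origin at the centre of its base.
- bench_vice: Small steel vice bolted to the bench (fixed), about 130 mm long along its x axis, 75 mm wide and 80 mm high; origin under it. An obstacle to keep clear of.
- ply_form: Upright plywood form (fixed), a thin half-round board on edge, 330 mm long along y, 260 mm high at its middle, behind the stand on the right; origin under its middle. An obstacle.
- salve_tin: Flat round white tin, 62 mm across, 18 mm high, origin under its centre; a bystander.
- tweezers: Steel soldering tweezers with wooden grips, 145 mm long along x, 22 mm wide, 10 mm high, lying on the marble board (22 mm high) at the left; a bystander.
- pliers: Pliers, 136 mm long along x, 60 mm wide, 10 mm high, lying near the right edge of the bench; a bystander.
- silver_cuff: Open silver bracelet cuff, 44 by 54 mm, 12 mm high, lying near the right edge of the bench; a bystander.

How it is judged:
By the outcome, as a careful person would: the job done as asked, in the order asked, and still so for the second after the job is handed in, while the arm keeps its last pose, push and grip.
It also fails if it takes over 51 s, if anything falls off the work surface, if the arm or the gripper's body presses on something with over 40 N, if the wrist force passes 120 N, or if a joint passes its speed limit or range.

## Robot

A 6-joint arm with a two-finger parallel gripper is mounted at the origin on a cart in front of the work surface, level with it; the furniture and walls round the work are solid. World frame = base frame: x ahead of the robot, y to its left, z up, the work surface at z = 0. Lengths are in m, angles in rad, forces in N, time in s.
With the tool pointing down it reaches from about 0.3 to 0.75 m from the base axis. Payload 8.5 kg.
Tool frame: the origin (TCP) lies at the very end of the fingers, on their centre line; the grasp point (between the pads) lies 19 mm behind it; z points along the fingers, y is the line along which they close (so a half turn about z gives the same grasp; the last joint's range is limited). The gripper opens to 88 mm and grips with 3 to 60 N. Pads are 18 mm wide; open, the fingers measure 123 mm over their backs; the gripper's body (75 mm by 187 mm) begins 45 mm behind the grasp point.
Start: joints at [-1.423, 0.381, 1.297, -0, 1.464, -0.215], TCP at [0.195, -0.514, 0.239] pointing down, gripper open.
Joint ranges: [-3.11, 3.11], [-0.89, 2.33], [0.22, 2.48], [-1.42, 4.56], [0.17, 2.85], [-2.88, 2.88]. Speed limits (rad/s): [2.39, 2.39, 3.14, 3.14, 3.14, 3.14].

## Interface

Orientations are given as a rotation vector (axis times angle).
In Python, from bench import readout, viewer, ticket gives the robot as it stands. The module is installed in compiled form; this text tells all that it offers.
- The arm moves only by the tool jog_arm, never from a script. Its argument "deltas" is a list of rows, each a list of 7 numbers: the shift along the tool's x, y, z scaled (see below), then the turn, a rotation vector about the tool's x, y, z scaled (see below), then the opening, from 0 (shut) to 1 (fully open). A call has 1 to 10 rows; each row shifts and turns the commanded pose from where the row before left it, along the tool's axes as they then stand; what a row does not reach is not made up. The controller multiplies each number of a shift by 0.03 m and each number of a turn by 30 degrees. A row lasts 1/12 s, in which the tool goes at most 41.7 mm and 7.16 degrees, less where a joint would pass 70% of its speed; a pose out of reach is approached as far as the arm can. A call with a number of a shift or a turn outside -1 to 1 is refused whole. A call with a gripper value outside its range is refused whole. The fingers move at their own pace and stop on an object; "force" is the grip in N (left out, the last holds). Time passes only in rows, so rows that do not move let the fingers close. It gives the time, the measured TCP pose, the force, the opening and the grip force at its end, in the units of the state.
- readout.read_state(): the state, without advancing time (a new reading comes with each control period).
- viewer.camera(name): name is "side" or "top"; returns the picture (420x560x3 uint8, blue, green, red); there is no depth.
- viewer.calibration(name): a dict with "fx", "fy", "cx", "cy" (pixels), "rvec" (rotation vector, rad) and "tvec" (3), from world to camera coordinates, as OpenCV has them. Camera axes: x right, y down, z forward; pixel columns grow to the right and rows downward; lengths in m; the calibration is good to about 2 mm. A picture is of the moment at which its call begins. calibration takes no time and is no camera call.
- ticket.sign_off(): hands the job in; it is judged then, once.
The state is a dict: "clock": time; "joint_positions": joint angles; "dq": joint speeds; "effort": joint torques, N m; "tcp_pos": TCP position; "orientation": TCP orientation; "force": force on the tool from outside, world axes, zero at the start; "wrist_torque": the same for the moment, N m; "width": opening from 0.0 (shut) to 1.0 (fully open); "grip_force": force on a finger pad.
Only numpy, scipy, OpenCV 4.12 (cv2) and the standard library are available. Lean on these libraries where they do the work, as an engineer would, in place of code of your own. Each camera call takes 0.05 s, during which the arm holds its last target. There are 200 camera calls.

## Working session

There is one attempt and no reset: what is moved stays moved. The work goes in short steps, Python scripts to look and compute and a tool call to move; the robot and the scene stay as the last step left them, time stands still between calls to the robot, and variables do not carry over. Pictures are saved under pics/ and viewed, at most 10 in all, crops included, and the job is handed in when it is done.

Besides the shell and the picture viewer there is one more tool, called by a JSON object that holds its "api" and its "payload". jog_arm: Moves the arm, as the interface text tells. Shifts and turns lie within -1 to 1; 1 stands for 0.03 m of shift or 30 degrees of turn. Its arguments: {"type":"object","properties":{"deltas":{"type":"array"},"force":{"type":"number"}},"required":["deltas"]}

```bash
mkdir -p pics; python3 - <<'E'
from bench import readout, viewer
import cv2
for n in("side","top"):
    cv2.imwrite(f"pics/{n}0.png",viewer.camera(n)); print(n,viewer.calibration(n))
print(readout.read_state())
E
```

```text
side {'fx': 421.3473624170059, 'fy': 421.3473624170059, 'cx': 270.53110232421614, 'cy': 212.56602933546043, 'rvec': array([ 0.42797023, -2.72641494,  1.19158705]), 'tvec': array([0.55107683, 0.18812668, 0.90034385])}
top {'fx': 391.10758295890736, 'fy': 391.10758295890736, 'cx': 283.60581980554343, 'cy': 211.85468568371314, 'rvec': array([ 2.20882377, -2.16916609,  0.08103545]), 'tvec': array([-0.03128823,  0.56864631,  1.08241801])}
{'clock': 0.1, 'joint_positions': array([-1.42331060e+00,  3.81150771e-01,  1.29813244e+00, -1.19362836e-05,
        1.46362044e+00, -2.15277567e-01]), 'dq': array([-0.00029189, -0.00221635, -0.00294703, -0.0004581 ,  0.00134013,
        0.00028932]), 'effort': array([ 3.39270475e-03, -4.38645458e+01, -2.24911290e+01,  7.14296079e-02,
        3.41914943e-02, -7.59570889e-05]), 'tcp_pos': array([ 0.19514223, -0.51395603,  0.23820534]), 'orientation': array([-3.08876657e+00, -5.66473456e-01, -5.11373314e-05]), 'force': array([ 0.79244359,  0.08362173, -0.02059955]), 'wrist_torque': array([-0.02129776, -0.03340267,  0.0003394 ]), 'grip_force': 0.0, 'width': 0.9997696159841147}
```

View pics/top0.png

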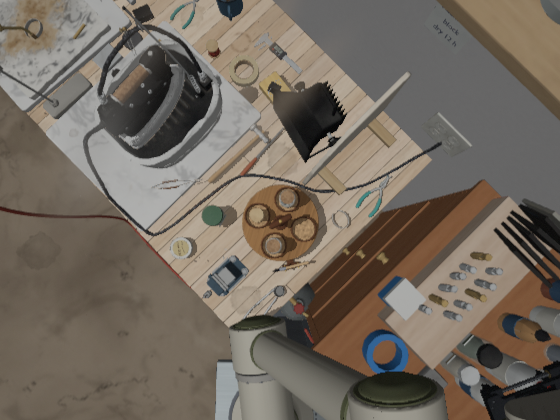

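View pics/side0.png

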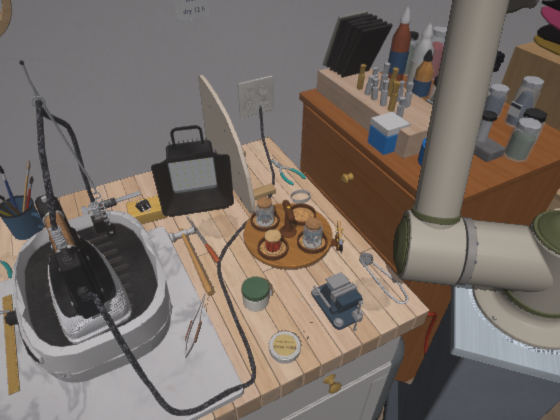

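The top view shows the jar (green lid) at about (213,215), the stand around (281,223), the empty cup at about (304,229) and the brush rest near (293,266). In the side view the jar is at (256,293) and the empty cup near (302,213). I'll enlarge both views.

```bash
cat > h.py <<'E'
import numpy as np, cv2
from bench import readout, viewer
from scipy.spatial.transform import Rotation as R
def ray(n,px):
    c=viewer.calibration(n); M=R.from_rotvec(c["rvec"]).as_matrix()
    d=M.T@np.array([(px[0]-c["cx"])/c["fx"],(px[1]-c["cy"])/c["fy"],1]); return -M.T@c["tvec"],d
def onz(n,px,z):
    o,d=ray(n,px); return o+d*(z-o[2])/d[2]
def proj(n,p):
    c=viewer.calibration(n); q=R.from_rotvec(c["rvec"]).apply(p)+c["tvec"]
    return np.array([c["cx"]+c["fx"]*q[0]/q[2],c["cy"]+c["fy"]*q[1]/q[2]])
E
python3 - <<'E'
from h import *
t=cv2.imread("pics/top0.png"); s=cv2.imread("pics/side0.png")
a=cv2.resize(t[170:285,190:340],None,fx=5,fy=5,interpolation=cv2.INTER_CUBIC)
b=cv2.resize(s[180:320,230:370],None,fx=4.25,fy=4.25,interpolation=cv2.INTER_CUBIC)
cv2.imwrite("pics/a.png",a);cv2.imwrite("pics/b.png",b)
for n,im in(("top",t),("side",s)):
    h=cv2.cvtColor(im,cv2.COLOR_BGR2HSV)
    m=cv2.inRange(h,(50,50,20),(90,255,140)); k,l,st,ce=cv2.connectedComponentsWithStats(m)
    for i in range(1,k):
        if st[i,4]>100: print(n,st[i],ce[i],onz(n,ce[i],.05))
print(onz("top",(281,223),.036),onz("top",(304,229),.036),onz("top",(293,266),.03))
E
```

```text
top [203 206  20  19 306] [212.27124183 215.14705882] [0.5544291  0.17408435 0.05      ]
side [242 277  27  23 458] [254.90829694 287.94978166] [0.55404008 0.18105431 0.05      ]
[ 0.53691806 -0.0142404   0.036     ] [ 0.52146082 -0.07820152  0.036     ] [ 0.41883336 -0.04959197  0.03      ]
```

View pics/a.png

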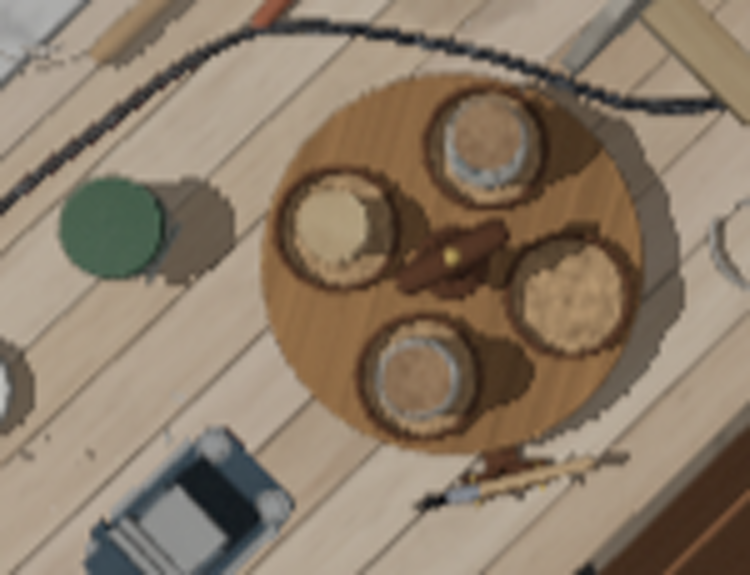

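View pics/b.png

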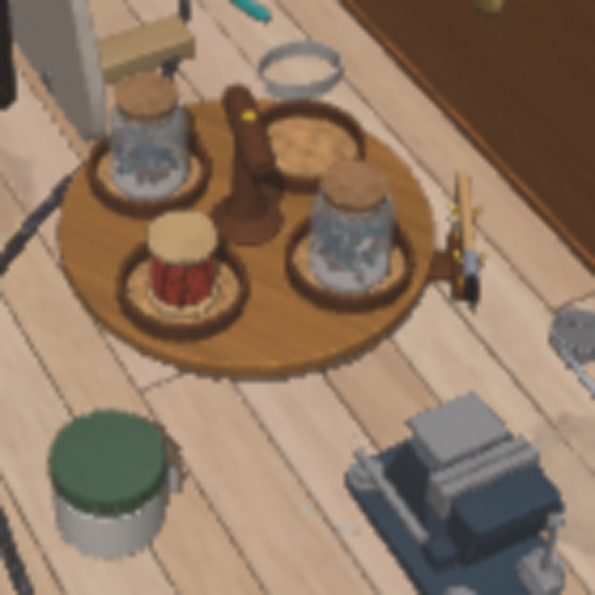

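Crop a shows the tray outline centred at (452,263), the empty cup rim at (571,293), the bar running from (400,282) to (507,232), and the brush rest stem at (503,460). Crop b confirms the empty cup at (305,143) and the jar's lid top at (110,449).

```bash
python3 - <<'E'
from h import *
A=lambda x,y:(190+(x+.5)/5-.5,170+(y+.5)/5-.5); B=lambda x,y:(230+(x+.5)/4.25-.5,180+(y+.5)/4.25-.5)
r=lambda p:np.round(p[:2],4)
ax=onz("top",A(452,263),.034); print("axis top",r(ax))
ax2=onz("side",B(247,236),.034); print("axis side",r(ax2))
cup=onz("top",A(571,293),.048); cup2=onz("side",B(305,143),.048)
print("cup",r(cup),r(cup2),np.linalg.norm((cup-ax)[:2]))
for q in [(487,147,.036+.012),(339,229,.048),(419,376,.048)]: 
    p=onz("top",A(*q[:2]),q[2]); print("othercup",r(p), np.linalg.norm((p-ax)[:2]),np.degrees(np.arctan2(*(p-ax)[1::-1])))
e1=onz("top",A(400,282),.106);e2=onz("top",A(507,232),.106);k=onz("top",A(452,257),.117)
print("bar",r((e1+e2)/2),np.degrees(np.arctan2(*(e2-e1)[1::-1])),np.linalg.norm(e2-e1),"knob",r(k))
print("cupdir",np.degrees(np.arctan2(*(cup-ax)[1::-1])))
br=onz("top",A(522,482),.034); st=onz("top",A(503,460),.02)
for p in(br,st): print("rest",r(p),np.linalg.norm((p-ax)[:2]),np.degrees(np.arctan2(*(p-ax)[1::-1])))
b1=onz("top",A(417,506),.034);b2=onz("top",A(628,457),.034);print("brushdir",np.degrees(np.arctan2(*(b2-b1)[1::-1])))
print("jar",r(onz("side",B(110,449),.05)),r(onz("top",A(112,228),.05)))
print("vice", r(onz("top",A(210,510),.06)))
E
```

```text
axis top [ 0.5392 -0.0114]
axis side [ 5.364e-01 -3.000e-04]
cup [ 0.5233 -0.0769] [ 0.5219 -0.0694] 0.0673960267819643
othercup [ 0.6028 -0.0295] 0.06614467327745897 -15.904743661623515
othercup [0.5561 0.0508] 0.06451177760766856 74.77793094351588
othercup [0.4766 0.0054] 0.06482294766728604 164.97385527398131
bar [ 0.5393 -0.0125] -63.89173158880485 0.06122393208488146 knob [ 0.5388 -0.0117]
cupdir -103.5923140222496
rest [ 0.4192 -0.0522] 0.12675884277684385 -161.2235044797024
rest [ 0.4302 -0.0419] 0.11313801136531572 -164.37976124355598
brushdir -76.01921790358787
jar [0.5552 0.1742] [0.5543 0.1748]
vice [0.4031 0.1159]
```

```bash
cat >> h.py <<'E'
def go(p,ydeg=None):
    """remaining shift (tool axes, units of .03 m) and turn about world z to get tool y at ydeg"""
    s=readout.read_state(); M=R.from_rotvec(s["orientation"])
    d=M.inv().apply(np.array(p)-s["tcp_pos"])/.03
    ya=np.degrees(np.arctan2(*M.as_matrix()[1::-1,1]))
    print("clock",round(s["clock"],2),"tcp",s["tcp_pos"].round(4),"units",d.round(3),"y angle",ya.round(2),"zaxis",M.as_matrix()[:,2].round(3), "w",round(s["width"],3),"F",s["force"].round(1))
    if ydeg is not None:
        dz=(ydeg-ya+90)%180-90; print("world turn",dz.round(2),"-> tool z total units",(-dz/30).round(3))
E
python3 - <<'E'
from h import *
go((.5548,.1745,.25)); 
for px in [(330,178),(380,130)]: print("ply base",onz("top",px,0.02).round(3))
for px in [(410,73),(305,183),(352,130)]: print("ply edge",px,onz("top",px,0.02).round(3),onz("top",px,.26).round(3))
for px in [(400,295),(290,262),(345,250),(270,180),(290,300)]: print(px,onz("top",px,.1).round(3))
for t in(0,.25,.5,.75,1): p=np.array([.195,-.514,.239])*(1-t)+t*np.array([.5548,.1745,.24]); print(p.round(3),proj("top",p).round(),proj("side",p).round())
E
```

```text
clock 0.1 tcp [ 0.1951 -0.514   0.2382] units [ 19.352 -17.201  -0.366] y angle -69.22 zaxis [-0.     0.001 -1.   ] w 1.0 F [ 0.8  0.1 -0. ]
ply base [ 0.668 -0.151  0.02 ]
ply base [ 0.809 -0.293  0.02 ]
ply edge (410, 73) [ 0.978 -0.379  0.02 ] [ 0.872 -0.3    0.26 ]
ply edge (305, 183) [ 0.652 -0.08   0.02 ] [ 0.617 -0.066  0.26 ]
ply edge (352, 130) [ 0.807 -0.212  0.02 ] [ 0.739 -0.169  0.26 ]
(400, 295) [ 0.354 -0.325  0.1  ]
(290, 262) [ 0.434 -0.039  0.1  ]
(345, 250) [ 0.467 -0.182  0.1  ]
(270, 180) [0.647 0.017 0.1  ]
(290, 300) [ 0.337 -0.041  0.1  ]
[ 0.195 -0.514  0.239] [505. 379.] [463.  80.]
[ 0.285 -0.342  0.239] [427. 336.] [426. 105.]
[ 0.375 -0.17   0.24 ] [350. 293.] [380. 135.]
[0.465 0.002 0.24 ] [273. 251.] [323. 172.]
[0.555 0.174 0.24 ] [197. 210.] [252. 219.]
```

{"api": "jog_arm", "payload": {"deltas": [[0,0,-1,0,0,0,1],[0,0,-1,0,0,0,1],[0.4,-0.4,-1,0,0,0,1],[0.95,-0.85,0,0,0,0,1],[0.95,-0.85,0,0,0,0,1],[0.95,-0.85,0,0,0,0,1],[0.95,-0.85,0,0,0,0,1],[0.95,-0.85,0,0,0,0,1],[0.95,-0.85,0,0,0,0,1],[0.95,-0.85,0,0,0,0,1]]}}

```text
clock: 0.93
tcp_pos: [0.3256, -0.2592, 0.3286]
orientation: [-3.09, -0.566, 0.0]
force: [1.5, 0.0, -0.5]
width: 0.998
grip_force: 0.0
```

{"api": "jog_arm", "payload": {"deltas": [[0.95,-0.85,0,0,0,0,1],[0.95,-0.85,0,0,0,0,1],[0.95,-0.85,0,0,0,0,1],[0.95,-0.85,0,0,0,0,1],[0.95,-0.85,0,0,0,0,1],[0.95,-0.85,0,0,0,0,1],[0.95,-0.85,0,0,0,0,1],[0.95,-0.85,0,0,0,0,0.85],[0.95,-0.85,0,0,0,0,0.85],[0,0,0,0,0,0,0.85]]}}

```text
clock: 1.77
tcp_pos: [0.485, 0.0493, 0.328]
orientation: [-3.087, -0.575, 0.001]
force: [-0.7, -0.8, -0.3]
width: 0.854
grip_force: 0.0
```

```bash
python3 -c "
from h import *
go((.5548,.1745,.10),-69)"
```

```text
clock 1.77 tcp [0.485  0.0493 0.328 ] units [ 3.674 -3.041  7.603] y angle -68.89 zaxis [-0.001  0.002 -1.   ] w 0.854 F [-0.7 -0.8 -0.3]
world turn -0.11 -> tool z total units 0.004
```

{"api": "jog_arm", "payload": {"deltas": [[0.74,-0.61,0,0,0,0,0.85],[0.74,-0.61,0.5,0,0,0,0.85],[0.74,-0.61,0.9,0,0,0,0.85],[0.74,-0.61,1,0,0,0,0.85],[0.72,-0.6,1,0,0,0,0.85],[0,0,1,0,0,0,0.85],[0,0,1,0,0,0,0.85],[0,0,1,0,0,0,0.85],[0,0,0.6,0,0,0,0.85],[0,0,0,0,0,0,0.85]]}}

```text
clock: 2.6
tcp_pos: [0.5525, 0.1683, 0.1147]
orientation: [-3.09, -0.566, 0.013]
force: [-0.6, -0.4, -0.8]
width: 0.851
grip_force: 0.0
```

```bash
python3 -c "
from h import *
go((.5548,.1745,.019),-69)
t=viewer.camera('top');s=viewer.camera('side')
c=cv2.resize(t[150:270,150:270],None,fx=3.3,fy=3.3);d=cv2.resize(s[200:320,190:310],None,fx=3.3,fy=3.3)
cv2.imwrite('pics/c.png',np.hstack([c,d]))"
```

```text
clock 2.6 tcp [0.5525 0.1683 0.1147] units [ 0.169 -0.158  3.191] y angle -69.23 zaxis [-0.008 -0.001 -1.   ] w 0.851 F [-0.6 -0.4 -0.8]
world turn 0.23 -> tool z total units -0.008
```

View pics/c.png

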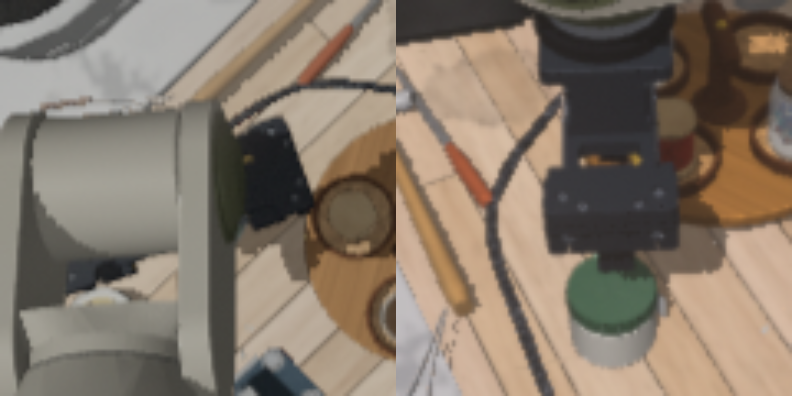

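The right half shows the gripper centred over the jar lid. The body's long side points at the stand, so I'll turn it 24° to clear the spool and then go down.

{"api": "jog_arm", "payload": {"deltas": [[0.17,-0.16,0,0,0,0,0.85],[0,0,0,0,0,-0.2,0.85],[0,0,0,0,0,-0.2,0.85],[0,0,0,0,0,-0.2,0.85],[0,0,0,0,0,-0.2,0.85],[0,0,0.3,0,0,0,0.85],[0,0,0.3,0,0,0,0.85],[0,0,0.3,0,0,0,0.85],[0,0,0,0,0,0,0.85],[0,0,0,0,0,0,0.85]]}}

```text
clock: 3.53
tcp_pos: [0.5573, 0.1753, 0.0911]
orientation: [-2.905, -1.195, 0.002]
force: [0.4, -1.1, -0.0]
width: 0.847
grip_force: 0.0
```

```bash
python3 -c "
from h import *
go((.5548,.1745,.019),-45)"
```

```text
clock 3.53 tcp [0.5573 0.1753 0.0911] units [-0.076 -0.038  2.403] y angle -45.29 zaxis [-0.001 -0.    -1.   ] w 0.847 F [ 0.4 -1.1 -0. ]
world turn 0.29 -> tool z total units -0.01
```

{"api": "jog_arm", "payload": {"deltas": [[-0.08,-0.04,0.4,0,0,0,0.85],[0,0,0.4,0,0,0,0.85],[0,0,0.4,0,0,0,0.85],[0,0,0.4,0,0,0,0.85],[0,0,0.4,0,0,0,0.85],[0,0,0.4,0,0,0,0.85],[0,0,0,0,0,0,0.85],[0,0,0,0,0,0,0.85],[0,0,0,0,0,0,0.85]]}}

```text
clock: 4.28
tcp_pos: [0.5555, 0.1745, 0.0206]
orientation: [2.905, 1.196, 0.002]
force: [-0.5, 0.1, 1.2]
width: 0.85
grip_force: 0.0
```

{"api": "jog_arm", "payload": {"deltas": [[0,0,0,0,0,0,0.6],[0,0,0,0,0,0,0.5],[0,0,0,0,0,0,0.5],[0,0,0,0,0,0,0.5],[0,0,0,0,0,0,0.5],[0,0,0,0,0,0,0.5]], "force": 20}}

```text
clock: 4.78
tcp_pos: [0.5552, 0.1745, 0.0202]
orientation: [2.905, 1.197, 0.001]
force: [-1.9, -0.4, 5.6]
width: 0.627
grip_force: 20.8
```

{"api": "jog_arm", "payload": {"deltas": [[0,0,-0.3,0,0,0,0.5],[0,0,-0.6,0,0,0,0.5],[0,0,-1,0,0,0,0.5],[0,0,-1,0,0,0,0.5],[0,0,-1,0,0,0,0.5],[0,0,-1,0,0,0,0.5],[0,0,-0.5,0,0,0,0.5],[0,0,0,0,0,0,0.5],[0,0,0,0,0,0,0.5]]}}

```text
clock: 5.53
tcp_pos: [0.5548, 0.1744, 0.1818]
orientation: [2.905, 1.197, 0.001]
force: [0.5, 0.6, -1.4]
width: 0.632
grip_force: 21.0
```

```bash
python3 -c "
from h import *
go((.5225,-.0755,.16),-15)"
```

```text
clock 5.53 tcp [0.5548 0.1744 0.1818] units [-6.634  5.154  0.726] y angle -45.21 zaxis [ 0.  0. -1.] w 0.632 F [ 0.5  0.6 -1.4]
world turn 30.21 -> tool z total units -1.007
```

{"api": "jog_arm", "payload": {"deltas": [[-0.4,0.3,0,0,0,0,0.5],[-0.8,0.6,0,0,0,0,0.5],[-0.8,0.62,0,0,0,0,0.5],[-0.8,0.62,0,0,0,0,0.5],[-0.8,0.62,0,0,0,0,0.5],[-0.8,0.62,0,0,0,0,0.5],[-0.8,0.62,0,0,0,0,0.5],[-0.8,0.62,0,0,0,0,0.5],[-0.6,0.5,0,0,0,0,0.5],[0,0,0,0,0,0,0.5]]}}

```text
clock: 6.37
tcp_pos: [0.5217, -0.0774, 0.1798]
orientation: [-2.906, -1.191, 0.005]
force: [0.6, -0.7, -1.7]
width: 0.625
grip_force: 21.0
```

{"api": "jog_arm", "payload": {"deltas": [[0,0,0,0,0,-0.2,0.5],[0,0,0,0,0,-0.2,0.5],[0,0,0,0,0,-0.2,0.5],[0,0,0,0,0,-0.2,0.5],[0,0,0,0,0,-0.2,0.5],[0,0,0,0,0,0,0.5],[0,0,0,0,0,0,0.5]]}}

```text
clock: 6.95
tcp_pos: [0.5223, -0.0734, 0.1806]
orientation: [-2.497, -1.903, 0.002]
force: [0.3, -0.3, -1.5]
width: 0.63
grip_force: 21.0
```

```bash
python3 -c "
from h import *
go((.5225,-.0755,.12),-15)
t=viewer.camera('top');s=viewer.camera('side')
c=cv2.resize(t[170:290,220:340],None,fx=3.3,fy=3.3);d=cv2.resize(s[140:280,230:370],None,fx=4,fy=4)
cv2.imwrite('pics/d.png',d);cv2.imwrite('pics/side_full.png',s);cv2.imwrite('pics/top_full.png',t)"
```

```text
clock 6.95 tcp [ 0.5223 -0.0734  0.1806] units [-0.065  0.03   2.019] y angle -15.37 zaxis [-0.002  0.001 -1.   ] w 0.63 F [ 0.3 -0.3 -1.5]
world turn 0.37 -> tool z total units -0.012
```

View pics/d.png

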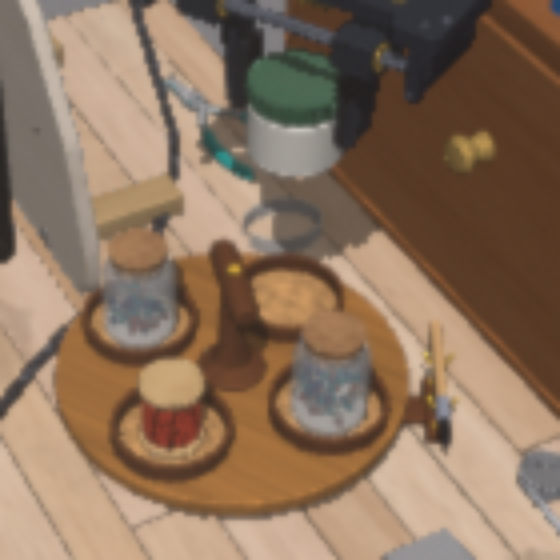

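The jar hangs above and behind the empty cup in this view. In the crop the cup rim's right edge is near x=345 and its top near y=253. The spool cup spans x 110–236, y 380–473, and the front jar's cup spans x 268–389. I'll check these against predicted extents.

```bash
python3 - <<'E'
from h import *
def ext(c,r,z,n):
    a=np.linspace(0,2*np.pi,73); P=np.array([proj(n,(c[0]+r*np.cos(t),c[1]+r*np.sin(t),z)) for t in a])
    if n=="side": P=(P-[230,140]+.5)*4-.5
    else: P=(P-[190,170]+.5)*5-.5
    return P.min(0).round(),P.max(0).round()
ax=np.array([.5395,-.012]); th=np.radians(-104.9)
for k,nm in enumerate(["empty","backjar","spool","frontjar"]):
    c=ax+.066*np.array([np.cos(th+k*np.pi/2),np.sin(th+k*np.pi/2)])
    print(nm,*[ext(c,.0355,.048,n) for n in("side","top")])
print("tray",*[ext(ax,.1065,.036,n) for n in("side","top")])
s=readout.read_state()["tcp_pos"]; print("jar lid top",ext(s[:2],.029,s[2]+.03,"side"),"base",ext(s[:2],.029,s[2]-.020,"side"))
for a in(-158,-161,-164,-167): print(a,[(((proj("side",(ax[0]+.125*np.cos(b),ax[1]+.125*np.sin(b),.03))-[230,140]+.5)*4-.5).round()) for b in[np.radians(a)]], ((proj("top",(ax[0]+.113*np.cos(b),ax[1]+.113*np.sin(b),.02))-[190,170]+.5)*5-.5).round())
E
```

```text
empty (array([231., 250.]), array([346., 327.])) (array([504., 230.]), array([634., 359.]))
backjar (array([ 83., 271.]), array([199., 351.])) (array([421.,  82.]), array([550., 210.]))
spool (array([111., 375.]), array([236., 467.])) (array([273., 164.]), array([402., 293.]))
frontjar (array([270., 351.]), array([393., 440.])) (array([355., 312.]), array([485., 443.]))
tray (array([ 55., 248.]), array([412., 502.])) (array([261.,  71.]), array([645., 456.]))
jar lid top (array([247.,  43.]), array([352., 104.])) base (array([245., 114.]), array([347., 176.]))Traceback (most recent call last):
  File "<stdin>", line 13, in <module>
NameError: name 'b' is not defined
```

Predictions match both views to about 1 mm, so I'll lower the jar.

{"api": "jog_arm", "payload": {"deltas": [[-0.06,0.02,0.2,0,0,0,0.5],[0,0,0.4,0,0,0,0.5],[0,0,0.5,0,0,0,0.5],[0,0,0.5,0,0,0,0.5],[0,0,0.5,0,0,0,0.5],[0,0,0.5,0,0,0,0.5],[0,0,0.4,0,0,0,0.5],[0,0,0.2,0,0,0,0.5],[0,0,0,0,0,0,0.5],[0,0,0,0,0,0,0.5]]}}

```text
clock: 7.88
tcp_pos: [0.5229, -0.076, 0.0858]
orientation: [-2.496, -1.907, 0.0]
force: [-0.5, 0.2, -0.6]
width: 0.63
grip_force: 21.0
```

```bash
python3 -c "
from h import *
go((.5225,-.0758,.0565),-15)
s=viewer.camera('side')
d=cv2.resize(s[140:280,230:370],None,fx=4,fy=4)
cv2.imwrite('pics/e.png',d)"
```

```text
clock 7.88 tcp [ 0.5229 -0.076   0.0858] units [ 0.003 -0.014  0.976] y angle -15.25 zaxis [-0.  0. -1.] w 0.63 F [-0.5  0.2 -0.6]
world turn 0.25 -> tool z total units -0.008
```

View pics/e.png

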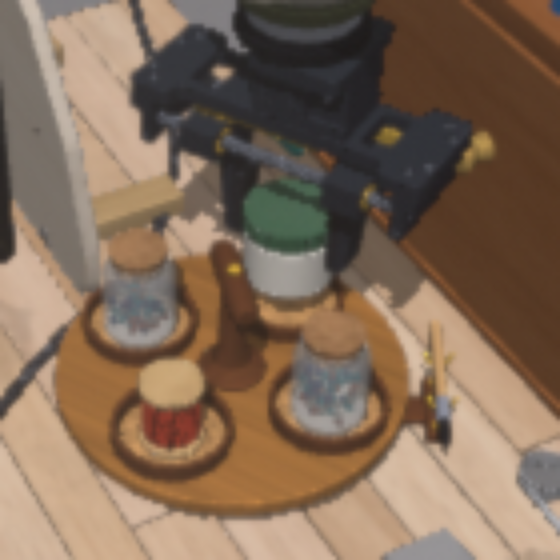

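The jar hangs over the cup at about (288,240) and looks aligned, and the body clears the handle. I'll go down slowly.

{"api": "jog_arm", "payload": {"deltas": [[0,0,0.15,0,0,0,0.5],[0,0,0.15,0,0,0,0.5],[0,0,0.15,0,0,0,0.5],[0,0,0.1,0,0,0,0.5],[0,0,0.05,0,0,0,0.5],[0,0,0,0,0,0,0.5],[0,0,0,0,0,0,0.5]]}}

```text
clock: 8.52
tcp_pos: [0.5229, -0.0759, 0.0677]
orientation: [-2.496, -1.908, 0.0]
force: [-1.0, 0.3, -1.5]
width: 0.63
grip_force: 21.0
```

{"api": "jog_arm", "payload": {"deltas": [[0,0,0.1,0,0,0,0.5],[0,0,0.1,0,0,0,0.5],[0,0,0.08,0,0,0,0.5],[0,0,0.05,0,0,0,0.5],[0,0,0,0,0,0,0.5],[0,0,0,0,0,0,0.5]]}}

```text
clock: 9.02
tcp_pos: [0.5228, -0.0759, 0.0578]
orientation: [-2.496, -1.908, 0.0]
force: [-0.5, -1.1, -0.6]
width: 0.633
grip_force: 21.0
```

{"api": "jog_arm", "payload": {"deltas": [[0,0,0.03,0,0,0,0.5],[0,0,0.02,0,0,0,0.5],[0,0,0,0,0,0,0.5],[0,0,0,0,0,0,0.5]]}}

```text
clock: 9.35
tcp_pos: [0.5228, -0.0759, 0.0564]
orientation: [2.496, 1.908, 0.0]
force: [0.0, 0.3, -1.6]
width: 0.633
grip_force: 21.0
```

{"api": "jog_arm", "payload": {"deltas": [[0,0,0.03,0,0,0,0.5],[0,0,0,0,0,0,0.5],[0,0,0,0,0,0,0.5]]}}

```text
clock: 9.6
tcp_pos: [0.5232, -0.076, 0.0562]
orientation: [2.495, 1.907, 0.001]
force: [-1.1, -0.2, 6.3]
width: 0.633
grip_force: 20.8
```

The jar is on the cup floor (6 N). Next I release and rise.

{"api": "jog_arm", "payload": {"deltas": [[0,0,0,0,0,0,0.68],[0,0,0,0,0,0,0.74],[0,0,0,0,0,0,0.78],[0,0,0,0,0,0,0.78],[0,0,-0.3,0,0,0,0.78],[0,0,-0.5,0,0,0,0.78],[0,0,-1,0,0,0,0.78],[0,0,-1,0,0,0,0.78],[0,0,-1,0,0,0,0.78],[0,0,-0.7,0,0,0,0.78]]}}

```text
clock: 10.43
tcp_pos: [0.5231, -0.076, 0.1938]
orientation: [2.494, 1.906, 0.003]
force: [0.5, -0.5, -0.1]
width: 0.778
grip_force: 0.0
```

```bash
python3 - <<'E'
from h import *
s=viewer.camera('side'); go((.5395,-.012,.19),30)
cv2.imwrite('pics/f.png',cv2.resize(s[140:280,230:370],None,fx=4,fy=4,interpolation=cv2.INTER_CUBIC))
E
```

```text
clock 10.48 tcp [ 0.5244 -0.0764  0.197 ] units [ 2.204 -0.078  0.232] y angle -15.2 zaxis [ 0.008 -0.003 -1.   ] w 0.779 F [ 0.4 -0.   2.6]
world turn 45.2 -> tool z total units -1.507
```

View pics/f.png

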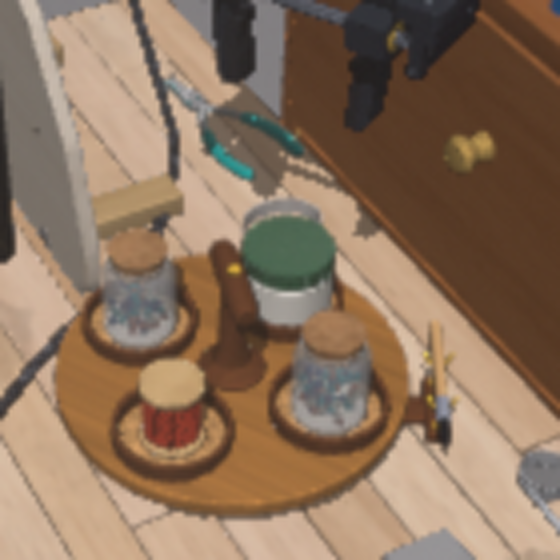

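The jar stands upright in its cup at (288,270), and the tray has not turned. The rest's stem leaves the tray near (418,409), with the forks near (436,358) and (437,398). I'll work out the front bearing.

```bash
python3 - <<'E'
from h import *
A=lambda x,y:(190+(x+.5)/5-.5,170+(y+.5)/5-.5); D=lambda x,y:(230+(x+.5)/4-.5,140+(y+.5)/4-.5)
ax=np.array([.5395,-.012])
def b(n,p,z):
    q=onz(n,p,z)[:2]-ax; return np.hypot(*q).round(4),np.degrees(np.arctan2(q[1],q[0])).round(1)
for z in(.005,.012,.02): print(z,"stem top",b("top",A(503,462),z),"side",b("side",D(418,409),z))
print("forks side",b("side",D(436,358),.033),b("side",D(437,398),.033))
for n,f in(("top","top0"),("side","side0")):
    im=cv2.imread(f"pics/{f}.png"); h=cv2.cvtColor(im,cv2.COLOR_BGR2HSV); y0,y1,x0,x1=(255,278,268,322) if n=="top" else (215,262,328,352)
    m=cv2.inRange(h[y0:y1,x0:x1],(18,110,110),(35,255,255)); k,l,st,ce=cv2.connectedComponentsWithStats(m,connectivity=8)
    for i in range(1,k): print(n,st[i,4],ce[i]+[x0,y0],b(n,ce[i]+[x0,y0],.03))
    m=cv2.inRange(h[y0:y1,x0:x1],(0,90,30),(15,255,110)); k,l,st,ce=cv2.connectedComponentsWithStats(m)
    for i in range(1,k):
        if st[i,4]>5: print(n,"brown",st[i],ce[i]+[x0,y0],b(n,ce[i]+[x0,y0],.012))
E
```

```text
0.005 stem top (np.float64(0.1153), np.float64(-164.8)) side (np.float64(0.1131), np.float64(-165.9))
0.012 stem top (np.float64(0.1149), np.float64(-164.8)) side (np.float64(0.1124), np.float64(-169.3))
0.02 stem top (np.float64(0.1144), np.float64(-164.8)) side (np.float64(0.112), np.float64(-173.2))
forks side (np.float64(0.1231), np.float64(-158.2)) (np.float64(0.1221), np.float64(-173.9))
top 1 [297. 263.] (np.float64(0.1223), np.float64(-156.6))
top 1 [284. 265.] (np.float64(0.119), np.float64(-173.9))
top 1 [298. 267.] (np.float64(0.1335), np.float64(-157.3))
top brown [ 0  0 16  4 26] [274.88461538 256.23076923] (np.float64(0.0964), np.float64(172.1))
top brown [17  3 12  8 51] [290.29411765 262.        ] (np.float64(0.1149), np.float64(-164.7))
top brown [49 18  5  5 15] [319.66666667 275.66666667] (np.float64(0.1861), np.float64(-142.4))
side 4 [336.5 229. ] (np.float64(0.119), np.float64(-156.4))
side 2 [341.5 229.5] (np.float64(0.1307), np.float64(-157.7))
side 1 [337. 235.] (np.float64(0.1176), np.float64(-166.2))
side 4 [337.5 240. ] (np.float64(0.1193), np.float64(-174.2))
side 1 [343. 240.] (np.float64(0.132), np.float64(-173.0))
side 1 [338. 246.] (np.float64(0.1238), np.float64(177.0))
side brown [15  0  9 10 46] [348.32608696 217.93478261] (np.float64(0.1715), np.float64(-138.1))
side brown [ 1 20 11 15 69] [334.84057971 242.65217391] (np.float64(0.1141), np.float64(-170.4))
```

{"api": "jog_arm", "payload": {"deltas": [[1,0,0,0,0,0,0.6],[1,-0.05,0,0,0,0,0.55],[0.2,-0.02,0,0,0,0,0.5],[0,0,0,0,0,-0.2,0.5],[0,0,0,0,0,-0.2,0.5],[0,0,0,0,0,-0.2,0.5],[0,0,0,0,0,-0.2,0.5],[0,0,0,0,0,-0.2,0.5],[0,0,0,0,0,-0.2,0.5],[0,0,0,0,0,-0.2,0.5]]}}

```text
clock: 11.32
tcp_pos: [0.5379, -0.012, 0.1906]
orientation: [-1.639, -2.68, 0.0]
force: [0.6, 0.5, 0.3]
width: 0.5
grip_force: 0.0
```

Both views put the front at about −165.2° and the cup at −104.9°, so the stand must turn about 60.3° clockwise. The fingers should cross the bar at 30°.

{"api": "jog_arm", "payload": {"deltas": [[0,0,0,0,0,-0.1,0.5],[0,0,0,0,0,0,0.5],[0,0,0,0,0,0,0.5]]}}

```text
clock: 11.57
tcp_pos: [0.538, -0.012, 0.1906]
orientation: [-1.578, -2.716, 0.0]
force: [0.0, 0.1, 0.4]
width: 0.497
grip_force: 0.0
```

```bash
python3 -c "
from h import *
go((.5395,-.012,.089),30.1)
s=viewer.camera('side')
cv2.imwrite('pics/g.png',cv2.resize(s[130:270,230:370],None,fx=4,fy=4,interpolation=cv2.INTER_CUBIC))"
```

```text
clock 11.57 tcp [ 0.538  -0.012   0.1906] units [-0.026  0.043  3.385] y angle 29.68 zaxis [-0. -0. -1.] w 0.497 F [0.  0.1 0.4]
world turn 0.42 -> tool z total units -0.014
```

View pics/g.png

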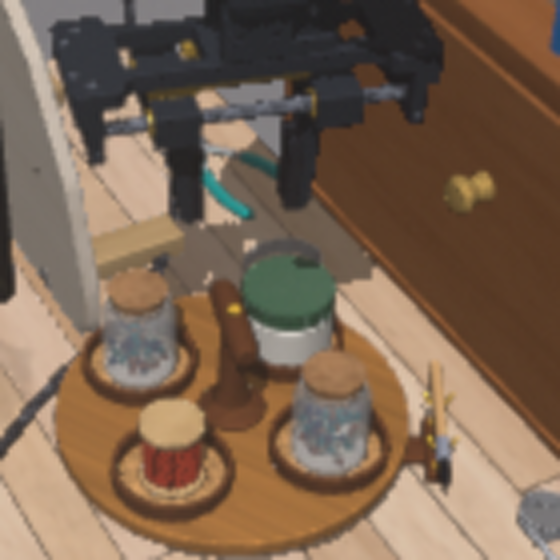

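The fingers at about (186,190) and (295,180) straddle the bar direction over the axis. I'll go down and grip softly.

{"api": "jog_arm", "payload": {"deltas": [[-0.03,0.04,0.4,0,0,-0.01,0.5],[0,0,0.6,0,0,0,0.5],[0,0,0.6,0,0,0,0.5],[0,0,0.6,0,0,0,0.5],[0,0,0.6,0,0,0,0.5],[0,0,0.4,0,0,0,0.5],[0,0,0.18,0,0,0,0.5],[0,0,0,0,0,0,0.5],[0,0,0,0,0,0,0.5]]}}

```text
clock: 12.37
tcp_pos: [0.5399, -0.012, 0.0895]
orientation: [1.569, 2.721, 0.0]
force: [0.5, -0.2, -0.4]
width: 0.499
grip_force: 0.0
```

{"api": "jog_arm", "payload": {"deltas": [[0,0,0,0,0,0,0.4],[0,0,0,0,0,0,0.3],[0,0,0,0,0,0,0.2],[0,0,0,0,0,0,0.1],[0,0,0,0,0,0,0.1],[0,0,0,0,0,0,0.1],[0,0,0,0,0,0,0.1]], "force": 15}}

```text
clock: 12.95
tcp_pos: [0.5404, -0.0116, 0.0895]
orientation: [1.568, 2.72, 0.002]
force: [4.0, 4.2, 0.7]
width: 0.198
grip_force: 15.0
```

```bash
python3 -c "
from h import *
go((.5395,-.012,.089),-30.2); print(readout.read_state()['wrist_torque'])"
```

```text
clock 12.95 tcp [ 0.5404 -0.0116  0.0895] units [ 0.002 -0.032  0.016] y angle 30.09 zaxis [ 0.002  0.    -1.   ] w 0.198 F [4.  4.2 0.7]
world turn -60.29 -> tool z total units 2.01
[ 0.44192645 -0.68970331  0.03883231]
```

{"api": "jog_arm", "payload": {"deltas": [[0,0.02,0,0,0,0,0.1],[0,0,0,0,0,0.01,0.1],[0,0,0,0,0,0.03,0.1],[0,0,0,0,0,0.05,0.1],[0,0,0,0,0,0.05,0.1],[0,0,0,0,0,0.05,0.1],[0,0,0,0,0,0.05,0.1],[0,0,0,0,0,0.05,0.1],[0,0,0,0,0,0.05,0.1],[0,0,0,0,0,0.05,0.1]], "force": 30}}

```text
clock: 13.78
tcp_pos: [0.5403, -0.0116, 0.0895]
orientation: [1.84, 2.545, 0.001]
force: [1.8, 1.0, 5.7]
width: 0.188
grip_force: 30.0
```

```bash
python3 -c "
from h import *
go((.5395,-.012,.089),-30.2); print(readout.read_state()['wrist_torque'])"
```

```text
clock 13.78 tcp [ 0.5403 -0.0116  0.0895] units [-0.004 -0.03   0.016] y angle 18.27 zaxis [ 0.001 -0.    -1.   ] w 0.188 F [1.8 1.  5.7]
world turn -48.47 -> tool z total units 1.616
[ 0.26629078 -0.23676106 -0.01731118]
```

Forces are low, so I'll keep turning. 1.616 units remain.

{"api": "jog_arm", "payload": {"deltas": [[0,0,0,0,0,0.055,0.1],[0,0,0,0,0,0.055,0.1],[0,0,0,0,0,0.055,0.1],[0,0,0,0,0,0.055,0.1],[0,0,0,0,0,0.055,0.1],[0,0,0,0,0,0.055,0.1],[0,0,0,0,0,0.055,0.1],[0,0,0,0,0,0.055,0.1],[0,0,0,0,0,0.055,0.1],[0,0,0,0,0,0.055,0.1]]}}

```text
clock: 14.62
tcp_pos: [0.5402, -0.0116, 0.0895]
orientation: [2.187, 2.255, 0.001]
force: [0.7, 1.7, 5.4]
width: 0.192
grip_force: 30.0
```

{"api": "jog_arm", "payload": {"deltas": [[0,0,0,0,0,0.055,0.1],[0,0,0,0,0,0.055,0.1],[0,0,0,0,0,0.055,0.1],[0,0,0,0,0,0.055,0.1],[0,0,0,0,0,0.055,0.1],[0,0,0,0,0,0.055,0.1],[0,0,0,0,0,0.055,0.1],[0,0,0,0,0,0.055,0.1],[0,0,0,0,0,0.055,0.1],[0,0,0,0,0,0.055,0.1]]}}

```text
clock: 15.45
tcp_pos: [0.5401, -0.0116, 0.0895]
orientation: [2.488, 1.918, 0.0]
force: [-0.1, 0.9, 5.6]
width: 0.191
grip_force: 30.0
```

{"api": "jog_arm", "payload": {"deltas": [[0,0,0,0,0,0.05,0.1],[0,0,0,0,0,0.05,0.1],[0,0,0,0,0,0.05,0.1],[0,0,0,0,0,0.05,0.1],[0,0,0,0,0,0.05,0.1],[0,0,0,0,0,0.05,0.1],[0,0,0,0,0,0.05,0.1],[0,0,0,0,0,0.03,0.1],[0,0,0,0,0,0,0.1],[0,0,0,0,0,0,0.1]]}}

```text
clock: 16.28
tcp_pos: [0.5401, -0.0116, 0.0895]
orientation: [2.665, 1.663, 0.0]
force: [-0.3, 2.0, 5.4]
width: 0.191
grip_force: 30.0
```

```bash
python3 -c "
from h import *
go((.5395,-.012,.089),-30.2); print(readout.read_state()['wrist_torque'])
s=viewer.camera('side');cv2.imwrite('pics/side_h.png',s);t=viewer.camera('top')
d=cv2.resize(s[140:280,230:370],None,fx=4,fy=4,interpolation=cv2.INTER_CUBIC)
cv2.imwrite('pics/h.png',d)"
```

```text
clock 16.28 tcp [ 0.5401 -0.0116  0.0895] units [-0.02  -0.011  0.016] y angle -26.07 zaxis [ 0. -0. -1.] w 0.191 F [-0.3  2.   5.4]
world turn -4.13 -> tool z total units 0.138
[0.20461092 0.07184744 0.0013117 ]
```

View pics/h.png

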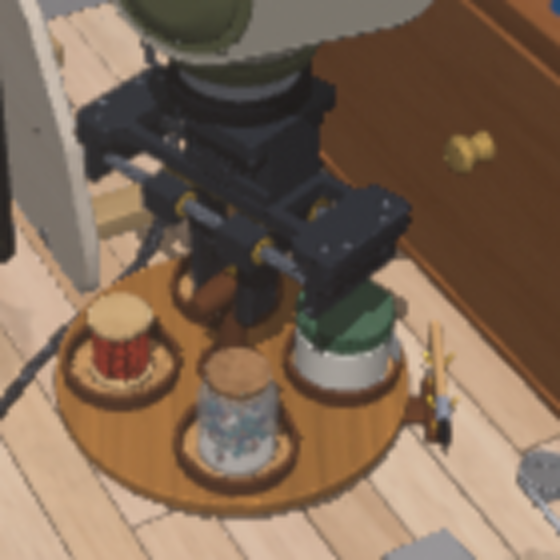

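The jar is near the front, its cup spanning x 285–402. The spool cup spans 60–182 and the front glass jar's cup 174–299 (bottom y≈490). I'll finish the turn and measure against predicted extents.

{"api": "jog_arm", "payload": {"deltas": [[0,0,0,0,0,0.03,0.1],[0,0,0,0,0,0.05,0.1],[0,0,0,0,0,0.04,0.1],[0,0,0,0,0,0.018,0.1],[0,0,0,0,0,0,0.1],[0,0,0,0,0,0,0.1]]}}

```text
clock: 16.88
tcp_pos: [0.5401, -0.0116, 0.0895]
orientation: [2.724, 1.566, 0.0]
force: [-0.6, 1.1, 6.2]
width: 0.188
grip_force: 30.0
```

```bash
python3 - <<'E'
from h import *
ax=np.array([.5395,-.012])
def ext(c,r,z):
    P=np.array([proj("side",(c[0]+r*np.cos(t),c[1]+r*np.sin(t),z)) for t in np.linspace(0,6.283,73)]); P=(P-[230,140]+.5)*4-.5
    return P.min(0).round(),P.max(0).round()
for a in(-157,-161.1,-165): 
    for k,n in((0,"jar"),(2,"spool"),(3,"right glass"),(1,"left glass")):
        b=np.radians(a+90*k); print(a,n,*ext(ax+.066*np.array([np.cos(b),np.sin(b)]),.0355,.048))
go((.5395,-.012,.089),-30.2)
s=viewer.camera('side'); h=cv2.cvtColor(s,cv2.COLOR_BGR2HSV)
m=cv2.inRange(h,(50,50,20),(90,255,140))[195:245,295:340]; print("green",cv2.boundingRect(m))
m=cv2.inRange(h,(0,150,80),(6,255,255))[200:250,240:290]; x,y,w,hh=cv2.boundingRect(m); print("red",x+240,y+200,w,hh)
for a in(-161,-165,-169):
    b=np.radians(a+180); p=ax+.066*np.array([np.cos(b),np.sin(b)]); q=ax-.066*np.array([np.cos(b),np.sin(b)])
    print(a,"spool mid",proj("side",(*p,.06)).round(1),"lid top",proj("side",(*q,.086)).round(1))
E
```

```text
-157 jar [284. 303.] [403. 386.]
-157 spool [ 63. 317.] [183. 402.]
-157 right glass [184. 388.] [310. 480.]
-157 left glass [164. 240.] [278. 316.]
-161.1 jar [285. 308.] [404. 392.]
-161.1 spool [ 63. 312.] [182. 396.]
-161.1 right glass [176. 388.] [301. 481.]
-161.1 left glass [172. 239.] [286. 316.]
-165 jar [285. 313.] [405. 398.]
-165 spool [ 63. 307.] [182. 391.]
-165 right glass [168. 388.] [293. 481.]
-165 left glass [179. 239.] [293. 316.]
clock 16.88 tcp [ 0.5401 -0.0116  0.0895] units [-0.021 -0.009  0.015] y angle -30.21 zaxis [ 0. -0. -1.] w 0.188 F [-0.6  1.1  6.2]
world turn 0.01 -> tool z total units -0.0
green (13, 18, 21, 16)
red 253 223 14 10
-161 spool mid [260.1 224.3] lid top [316.7 215.2]
-165 spool mid [260.2 222.9] lid top [316.8 216.6]
-169 spool mid [260.4 221.6] lid top [316.8 218. ]
```

Before the last few degrees the front cup (174–299) matched about −162°, as expected, so the jar now stands at about −165.3° against a front of −165.2°. I'll firm the grip and let it settle.

{"api": "jog_arm", "payload": {"deltas": [[0,0,0,0,0,0,0.1],[0,0,0,0,0,0,0.1],[0,0,0,0,0,0,0.1],[0,0,0,0,0,0,0.1],[0,0,0,0,0,0,0.1],[0,0,0,0,0,0,0.1]], "force": 50}}

```text
clock: 17.43
tcp_pos: [0.5401, -0.0116, 0.0895]
orientation: [2.723, 1.566, 0.0]
force: [-0.6, 1.7, 6.7]
width: 0.19
grip_force: 50.0
```

```bash
python3 -c "
from h import *
from bench import ticket
go((.5395,-.012,.089),-30.2); s=readout.read_state(); print(s['grip_force'],s['wrist_torque'])
if s['grip_force']>40 and np.linalg.norm(s['force'])<25: print(ticket.sign_off())"
```

```text
clock 17.43 tcp [ 0.5401 -0.0116  0.0895] units [-0.02  -0.01   0.016] y angle -30.21 zaxis [ 0. -0. -1.] w 0.19 F [-0.6  1.7  6.7]
world turn 0.01 -> tool z total units -0.0
50.00116791576147 [ 0.2603508   0.0148517  -0.03176396]
the job is handed in; nothing more can be done
None
```

The jar is seated in its cup and turned to the front behind the brush rest (within about 1° by my measurements), with the handle still gripped at 50 N, and the job was handed in at 17.4 s.

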